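Take the squeeze-and-turn safety cap off a reagent jar

ROBOT

A 7-joint arm with a two-finger parallel gripper is mounted at the origin on a cart in front of the work surface, level with it; the furniture and walls round the work are solid. World frame = base frame: x ahead of the robot, y to its left, z up, the work surface at z = 0. Lengths are in m, angles in rad, forces in N, time in s.
With the tool pointing down it reaches from about 0.4 to 0.85 m from the base axis. Payload 10.4 kg.
Tool frame: the origin (TCP) lies on the centre line of the jaws, within the pads' length; the fingertips stand 17 mm ahead of it and the grasp point (between the pads) lies 2 mm behind it; z points along the fingers, y is the direction in which the jaws open and shut (so a half turn about z gives the same grasp; the last joint's range is limited). The gripper opens to 87 mm and grips with 3 to 60 N. Pads are 19 mm wide; open, the fingers measure 117 mm over their backs; the gripper's body (75 mm by 190 mm) begins 51 mm behind the grasp point.
Start: joints at [-1.22, 0.332, -0.065, 1.46, 0.022, 1.35, -0.088], TCP at [0.228, 0.582, 0.24] pointing down, gripper open.
Joint ranges: [-2.6, 2.6], [-0.5, 2.12], [-1.47, 1.34], [0.16, 2.42], [-1.27, 4.41], [0.06, 2.06], [-2.6, 2.6]. Speed limits (rad/s): [2.22, 2.22, 2.79, 2.79, 3.14, 3.14, 3.14].

INTERFACE

Orientations are given as a unit quaternion [x, y, z, w].
In Python, from bench import r gives the robot as it stands.
- The arm moves only by the tool apply_moves, never from a script. Its argument "commands" is a list of rows, each an object with "rot": the turn, a rotation vector about the world's x, y, z in units of 180 degrees (1.0 is 180 degrees), a list of three; "linear": the shift along the world's x, y, z in units of 0.3 m (1.0 is 0.3 m), a list of three; "grip": the closure, from -1 (fully open) to 1 (shut). A call has 1 to 20 rows; each row is the pose to reach, as a shift and turn from the pose commanded when the call began, turning the shorter way round; what a row does not reach only later rows make up. A row lasts 1/10 s, in which the tool goes at most 50 mm and 8.59 degrees, less where a joint would pass 70% of its speed; a pose out of reach is approached as far as the arm can. A call with a number of a shift or a turn outside -1 to 1 is refused whole. A call with a gripper value outside its range is refused whole. The fingers move at their own pace and stop on an object; "newtons" is the grip in N (left out, the last holds). Time passes only in rows, so rows that repeat a pose let the fingers close. It gives the time, the measured TCP pose, the force and the opening at its end, in the units of the state.
- r.read_state(): the state, without advancing time (a new reading comes with each control period).
- r.camera(name): name is "side" or "top" or "wrist"; returns a dict with "frame" (400x640x3 uint8, red, green, blue), "mtx" (3x3 intrinsics, pixels), "D" ([k1, k2, p1, p2, k3] as OpenCV has them; the pictures are not rectified), "extrinsics" (4x4, takes a point from world to camera coordinates). Camera axes: x right, y down, z forward; pixel columns grow to the right and rows downward; lengths in m; the calibration is good to about 2 mm. A picture is of the moment at which its call begins. There is no depth.
- r.close_job(): hands the job in, once; it reports no verdict.
Trained networks look in a picture, given as the dict that the camera call returned (one of the last four; its "shot" number tells which), for a name from the list of things; names that differ only in an ending like _2 or _b are one class to them, and where a whole thing is asked for, a point or a joint stands for the part that bears it (a point fixed in the world has none). Each returns a list of dicts, best first, with "p" (0 to 1); they miss things now and then, are a little off and sometimes report something else, mostly with a low value. They report only what shows in the picture. A call takes as long as a camera call. They do not tell look-alikes from the thing itself.
- r.search_frame(thing, picture): "bbox" ([left, top, width, height] in pixels, round what is visible of it).
- r.spot_point(thing, picture): "location" ([column, row] in pixels: a listed point, or the origin of a listed thing).
The state is a dict: "time": time; "joint_positions": joint angles; "joint_vel": joint speeds; "joint_torque": joint torques, N m; "ee_pos": TCP position; "eef_rot": TCP orientation; "ft_force": force on the tool from outside, world axes, zero at the start; "torque": the same for the moment, N m; "width": finger opening in m.
Only numpy, scipy, OpenCV 4.12 (cv2) and the standard library are available. Lean on these libraries where they do the work, as an engineer would, in place of code of your own. Each camera call takes 0.05 s, during which the arm holds its last target. There are 200 camera calls.

TASK

Open the clamped jar: gently squeeze the two side tabs of its safety cap inward and, keeping them squeezed, turn the cap counter-clockwise (seen from above) until you feel it come up against its stop, without forcing it. Then lift the cap straight off and set it down, top upward and flat, inside the steel tray; do not drop it, and leave the other things on the bench as they are.

Things in the scene. Friction and masses are not known exactly. Their poses are not given: they have to be found in the camera images.
- jar: Fixed white jar, diameter 90, shoulder 90 mm above the bench, in a round steel clamp foot (diameter 116). Origin: centre of the underside; z up along jar and neck. On the shoulder stands a collar (inner radius 28, outer 34, from 90 to 99 mm up) with a notch on the jar's +y and -y side, where the lower ends of the cap's tabs sit. The cap may press on the jar with 35 N at most, any way.
- cap: White plastic safety cap on the jar, loose, 50 g, core diameter 46, 35 mm high. Origin: centre of its underside; z up. Flat upright tabs on its +y and -y side: 14 mm wide along x, 62 mm over their outer faces, 1 to 38 mm above the underside; the lowest 9 mm stand in the collar, so grip higher, fingers closing along the cap's y. About 1 mm of play on the neck. Lift 30 mm before moving aside.
- cap_mid (a point): Point on the cap's axis, 19 mm above its underside, half-way up; axes as the cap's. Squeeze tabs with 12 to 20 N a side, never more than 30. Centre the fingers over the tabs to about 2 mm, else one tab stays caught in its notch; a side force on the wrist along the cap's y shows being off centre.
- tab_a (a joint): How far the tab on the cap's +y side is pushed in, m: 0 out, 0.007 fully in; spring 3 N at first, 8 N fully in. Both tabs must be in by 4.5 mm or more to pass the collar; then the cap turns.
- tab_b (a joint): The same for the tab on the cap's -y side, m: 0 out, 0.007 fully in.
- tray: Fixed square steel tray, 150 x 150 mm, 12 mm high, walls 3 mm, floor 3 mm thick. Origin: centre of the underside, on the bench; axes along its sides. The cap belongs flat on its floor, wholly inside.
- bystander_bottle: White sample bottle, diameter 48, 112 mm high, loose, to be left alone. Origin: centre of the underside.
- bystander_beaker: Clear beaker, diameter 70, 92 mm high, loose, to be left alone. Origin: centre of the underside.
- bystander_tape: Roll of tape lying flat, diameter 68, 19 mm high, loose, to be left alone. Origin: centre of the underside.
- neck_foot (a point): Point on the jar's axis at its shoulder, 90 mm up. The neck above it (27 mm high, hidden in the cap) has a bayonet flange over the cap's two lugs. After a counter-clockwise turn of 0.6 to 1.3 rad, different each time and not to be seen, the lugs meet a hard stop; only there (and up to 0.15 rad before) can the cap be lifted. Stop is felt as a moment about z: 0.1 to 0.2 N m is ample, 0.4 too much.
Not all that is in view belongs to the job. Leave any yellow look-alike of the cap alone.

How it is judged:
On the way, in this order (a step that is already met when the one before it is completed fails the run):
1. the cap has been turned by at least 30 degrees while still seated on the neck (angle between the x axis of cap and the x axis of jar, either way round above 0.52 rad and z of cap in the frame of jar below 0.094 m and horizontal distance between cap and jar below 0.005 m), for 0.1 s.
2. the cap has been lifted clear of the neck (z of cap in the frame of jar above 0.115 m and contact force between cap and jar below 0.1 N), for 0.1 s.
At the end, for the whole second after the job is handed in: The cap lies flat (within 0.08 rad) and at rest on the tray's floor, top upward, within 42 mm of the tray's centre along each side, let go (x of cap in the frame of tray between -0.042 and 0.042 m and y of cap in the frame of tray between -0.042 and 0.042 m and z of cap in the frame of tray below 0.007 m and angle between cap's own z axis and vertical below 0.08 rad and linear speed of cap below 0.02 m/s); the robot touches nothing.
It fails at once if the cap is squeezed by more than about 30 N a side (contact force between the fingers and cap above 60 N).
It fails at once if the cap is forced against the jar by more than 35 N (contact force between cap and jar above 35 N).
It fails at once if the cap is dropped: out of the fingers away from the jar and more than 35 mm above the tray (horizontal distance between cap and jar above 0.03 m and z of cap in the frame of tray above 0.038 m and contact force between the fingers and cap below 0.05 N).
It fails at once if a bystander is moved by more than 20 mm or tipped (distance of any of bystander_bottle, bystander_beaker, bystander_tape from where it was at the start of the episode above 0.02 m or angle between any of bystander_bottle, bystander_beaker's own z axis and vertical above 0.3 rad).
It also fails if it takes over 70 s, if anything falls off the work surface, if the arm or the gripper's body presses on something with over 40 N, if the wrist force passes 120 N, or if a joint passes its speed limit or range.

## Working session

There is one attempt and no reset: what is moved stays moved. The work goes in short steps, Python scripts to look and compute and a tool call to move; the robot and the scene stay as the last step left them, time stands still between calls to the robot, and variables do not carry over. Pictures are saved under pics/ and viewed, about 8 in all and at most 12, crops included, and the job is handed in when it is done.

Besides the shell and the picture viewer there is one more tool, called in YAML: its name, and indented under it one key for each argument. apply_moves: Moves the arm, as the interface text tells. Its arguments: {"type":"object","properties":{"commands":{"type":"array","items":{"type":"object","properties":{"rot":{"type":"array","items":{"type":"number"}},"linear":{"type":"array","items":{"type":"number"}},"grip":{"type":"number"}}}},"newtons":{"type":"number"}},"required":["commands"]}

```bash
mkdir -p pics; ls
cat > h.py <<'E'
import numpy as np, cv2, os
from bench import r
def ray(pic,px):
    u=cv2.undistortPoints(np.array([[px]],float),np.array(pic["mtx"]),np.array(pic["D"]))[0,0]
    T=np.array(pic["extrinsics"]);R=T[:3,:3];c=-R.T@T[:3,3]
    d=R.T@np.array([u[0],u[1],1.]);return c,d/np.linalg.norm(d)
def onz(pic,px,z):
    c,d=ray(pic,px);return c+d*(z-c[2])/d[2]
def proj(pic,P):
    T=np.array(pic["extrinsics"]);
    return cv2.projectPoints(np.array(P,float).reshape(-1,3),cv2.Rodrigues(T[:3,:3])[0],T[:3,3],np.array(pic["mtx"]),np.array(pic["D"]))[0][:,0]
def tri(a):
    A=np.zeros((3,3));b=np.zeros(3)
    for p,x in a:
        c,d=ray(p,x);M=np.eye(3)-np.outer(d,d);A+=M;b+=M@c
    return np.linalg.solve(A,b)
def save(pic,name): cv2.imwrite(f"pics/{name}.png",pic["frame"][:,:,::-1])
E
cat > a.py <<'E'
from h import *
np.set_printoptions(precision=4,suppress=True)
print(r.read_state())
P={n:r.camera(n) for n in ("top","side")}
for n,p in P.items():
    save(p,n+"0")
    for t in ("jar","cap","cap_mid","neck_foot","tray","tab_a","bystander_bottle","bystander_beaker","bystander_tape"):
        try: print(n,t,[(np.round(q["location"],1),round(q["p"],2)) for q in r.spot_point(t,p)][:3],[(np.round(q["bbox"]),round(q["p"],2)) for q in r.search_frame(t,p)][:3])
        except Exception as e: print(n,t,e)
cv2.imwrite("pics/both0.png",np.hstack([P["top"]["frame"],P["side"]["frame"]])[:,:,::-1])
E
python3 a.py
```

```text
pics
{'time': 0.0, 'joint_positions': array([-1.2196,  0.3329, -0.0647,  1.461 ,  0.0216,  1.3499, -0.0885]), 'joint_vel': array([-0.0006, -0.002 , -0.0009, -0.0008, -0.0007, -0.0013, -0.0008]), 'joint_torque': array([ -0.0007, -62.3248,   0.0238, -38.9895,  -0.0616,   0.04  ,
         0.0002]), 'ee_pos': array([0.2281, 0.5815, 0.2387]), 'eef_rot': array([ 0.1858,  0.9826, -0.0007, -0.0001]), 'ft_force': array([-0.266 ,  0.4352, -0.4125]), 'torque': array([-0.0113, -0.0623, -0.003 ]), 'width': 0.08704089837009311}
top jar [(array([281.8, 225.6]), 0.75)] [(array([258., 207.,  42.,  43.]), 0.7)]
top cap [(array([272.4, 222.6]), 0.96), (array([225.4, 223.2]), 0.6), (array([230.1, 273.2]), 0.55)] [(array([261., 209.,  32.,  21.]), 0.86), (array([210., 211.,  27.,  24.]), 0.72), (array([220., 267.,  25.,  16.]), 0.54)]
top cap_mid [(array([232.6, 270.5]), 0.88), (array([223. , 227.6]), 0.58), (array([276. , 218.8]), 0.57)] [(array([206., 215.,  34.,  18.]), 0.85), (array([220., 263.,  21.,  21.]), 0.76), (array([261., 211.,  30.,  18.]), 0.58)]
top neck_foot [(array([276.6, 221.4]), 0.86)
[... 1078 characters left out ...]
]), 0.71), (array([411., 260.,  31.,  36.]), 0.63)]
side neck_foot [(array([376.4, 208.2]), 0.72), (array([264.3, 234.8]), 0.44)] [(array([342., 201.,  63.,  62.]), 0.83)]
side tray [(array([268.2, 167.5]), 0.95)] [(array([233., 138.,  84.,  58.]), 0.8)]
side tab_a it knows: bystander_beaker, bystander_bottle, bystander_tape, cap, cap_mid, jar, neck_foot, tray
side bystander_bottle [(array([225.7, 216.7]), 0.89)] [(array([210., 176.,  30.,  50.]), 0.74)]
side bystander_beaker [] [(array([239., 194.,  46.,  57.]), 0.9), (array([233., 136.,  83.,  61.]), 0.72)]
side bystander_tape [(array([342.3, 192.2]), 0.66)] [(array([363., 187.,   5.,   8.]), 0.65), (array([328., 176.,  34.,  27.]), 0.55)]
```

```bash
cat > b.py <<'E'
from h import *
np.set_printoptions(precision=4,suppress=True)
P={n:r.camera(n) for n in ("top","side")}
top,side=P["top"],P["side"]
for n,p in P.items(): print(n,"cam at",ray(p,[320,200])[0],"dir",ray(p,[320,200])[1])
for t,a,b in (("jar",[281.8,225.6],[368.7,237.7]),("mid",[276,218.8],[371.4,205]),("neck",[276.6,221.4],[376.4,208.2]),("tray",[400.2,216.2],[268.2,167.5]),("bottle",[379.7,161.9],[225.7,216.7]),("tape",[332.3,242.5],[342.3,192.2])): print(t,tri([(top,a),(side,b)]))
print("beaker",onz(top,[336.3,168.9],0))
print("y caps",[onz(top,x,0.019) for x in ([224,225],[231,272])])
a=cv2.resize(top["frame"][130:290,190:450],None,fx=3,fy=3,interpolation=cv2.INTER_CUBIC)
cv2.imwrite("pics/topc.png",a[:,:,::-1])
b=cv2.resize(side["frame"][120:310,200:465],None,fx=3,fy=3,interpolation=cv2.INTER_CUBIC)
cv2.imwrite("pics/sidec.png",b[:,:,::-1])
E
python3 b.py
```

```text
top cam at [ 0.3953 -0.2105  0.9235] dir [ 0.1991 -0.0255 -0.9796]
side cam at [1.015  0.1312 0.7141] dir [-0.5218 -0.4187 -0.7433]
jar [ 0.5304 -0.13   -0.0012]
mid [ 0.5336 -0.1296  0.1019]
neck [ 0.5274 -0.1259  0.0908]
tray [ 0.5127 -0.4295  0.0019]
bottle [ 0.6683 -0.4068 -0.0153]
tape [ 0.469 -0.248  0.004]
beaker [ 0.6599 -0.2877  0.    ]
y caps [array([0.5474, 0.0121, 0.019 ]), array([0.43  , 0.0045, 0.019 ])]
```

View pics/topc.png

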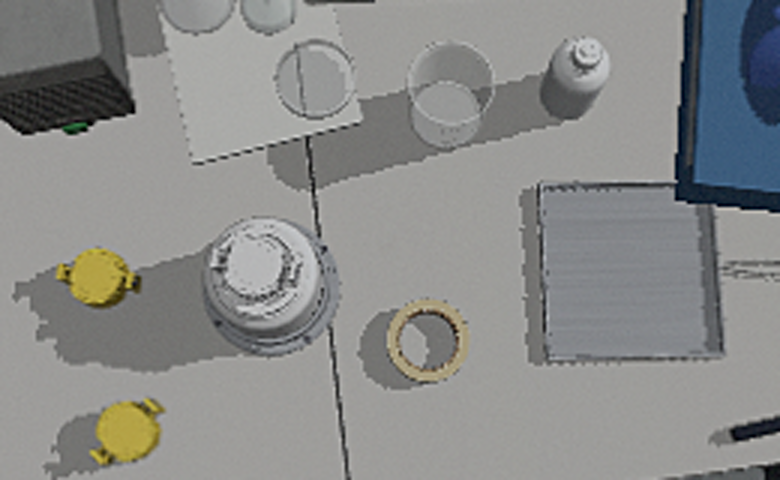

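View pics/sidec.png

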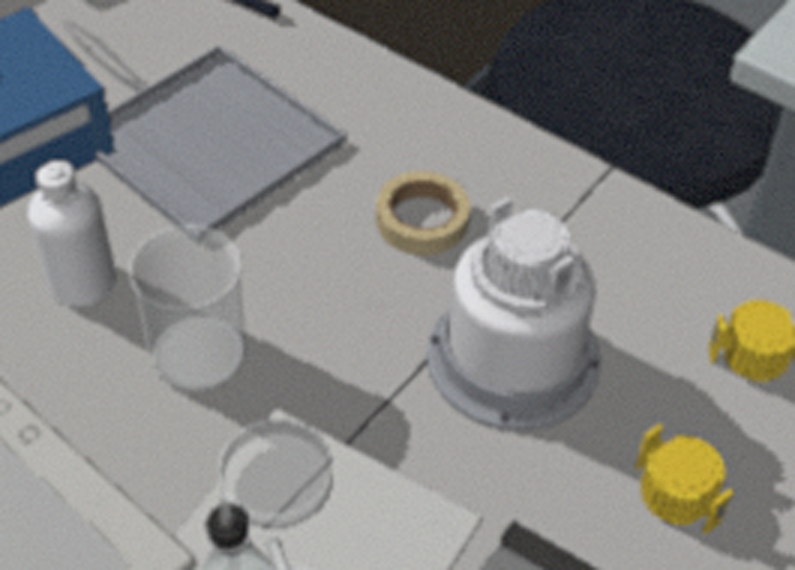

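The jar sits around crop px (268,285) in the top picture and (525,310) in the side picture. The side picture shows its tabs at crop (502,210) and (563,270). The yellow look-alikes are to the left in the top picture. Next: the tab direction and the space around the path.

```bash
cat > c.py <<'E'
from h import *
np.set_printoptions(precision=4,suppress=True)
s=r.camera("side");t=r.camera("top");w=r.camera("wrist")
a,b=[onz(s,[200+x/3,120+y/3],0.119) for x,y in ((502,210),(563,270))]
print("side tabs",a,b,(a+b)/2,np.linalg.norm(a-b),np.degrees(np.arctan2(*(a-b)[[1,0]])))
a,b=[onz(t,[190+x/3,130+y/3],0.122) for x,y in ((220,260),(297,280))]
print("top tabs",a,b,(a+b)/2,np.linalg.norm(a-b),np.degrees(np.arctan2(*(a-b)[[1,0]])))
print("wrist cam",ray(w,[320,200]))
cr=[[190,130],[450,130],[450,290]]
print("tray corners",[onz(t,[190+x/3,130+y/3],.012) for x,y in ((540,184),(716,184),(722,356),(546,360))])
print("blue corner",onz(t,[190+678/3,130+198/3],0.0))
cv2.imwrite("pics/both.png",cv2.resize(np.vstack([np.hstack([t["frame"],s["frame"]])]),(800,250),interpolation=cv2.INTER_AREA)[:,:,::-1])
E
python3 c.py
```

```text
side tabs [ 0.5225 -0.1516  0.119 ] [ 0.5398 -0.0953  0.119 ] [ 0.5312 -0.1234  0.119 ] 0.058879937609206734 -107.12080233666602
top tabs [ 0.5373 -0.1019  0.122 ] [ 0.5151 -0.1567  0.122 ] [ 0.5262 -0.1293  0.122 ] 0.05911528693742828 67.94587917438534
wrist cam (array([0.1526, 0.6114, 0.3851]), array([ 0.2652, -0.1007, -0.9589]))
tray corners [array([ 0.5863, -0.3637,  0.012 ]), array([ 0.5666, -0.5131,  0.012 ]), array([ 0.4222, -0.4906,  0.012 ]), array([ 0.4386, -0.3452,  0.012 ])]
blue corner [ 0.561 -0.482  0.   ]
```

View pics/both.png

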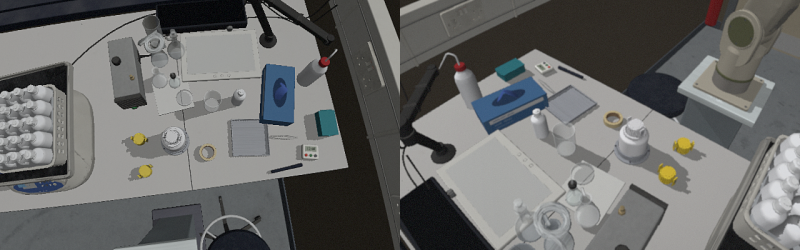

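The tabs lie along about 70° (69° and 73° from the two views) and are about 59 mm apart at the visible points, as expected. I'll raise first, clear of the rack on the left, then swing over with half a turn so the last joint has room for the counter-clockwise turn.

apply_moves:
  commands:
    - {"linear": [0, 0, 0.16], "rot": [0, 0, 0], "grip": -1}
    - {"linear": [0, 0, 0.32], "rot": [0, 0, 0], "grip": -1}
    - {"linear": [0, 0, 0.45], "rot": [0, 0, 0], "grip": -1}
    - {"linear": [0.1, -0.13, 0.45], "rot": [0, 0, -0.04], "grip": -1}
    - {"linear": [0.18, -0.27, 0.45], "rot": [0, 0, -0.08], "grip": -1}
    - {"linear": [0.26, -0.41, 0.45], "rot": [0, 0, -0.12], "grip": -1}
    - {"linear": [0.34, -0.55, 0.45], "rot": [0, 0, -0.16], "grip": -1}
    - {"linear": [0.42, -0.69, 0.45], "rot": [0, 0, -0.2], "grip": -1}
    - {"linear": [0.5, -0.83, 0.45], "rot": [0, 0, -0.24], "grip": -1}
    - {"linear": [0.58, -0.97, 0.45], "rot": [0, 0, -0.28], "grip": -1}
    - {"linear": [0.6, -1, 0.45], "rot": [0, 0, -0.32], "grip": -1}
    - {"linear": [0.6, -1, 0.45], "rot": [0, 0, -0.32], "grip": -1}

```text
time: 3.15
ee_pos: [0.4094, 0.2798, 0.375]
eef_rot: [0.639, 0.77, 0.001, 0.0]
ft_force: [-0.4, 0.1, -0.2]
width: 0.0869
```

apply_moves:
  commands:
    - {"linear": [0.05, -0.14, 0], "rot": [0, 0, -0.04], "grip": -1}
    - {"linear": [0.1, -0.28, 0], "rot": [0, 0, -0.08], "grip": -1}
    - {"linear": [0.15, -0.42, 0], "rot": [0, 0, -0.12], "grip": -1}
    - {"linear": [0.2, -0.56, 0], "rot": [0, 0, -0.16], "grip": -1}
    - {"linear": [0.25, -0.7, 0], "rot": [0, 0, -0.2], "grip": -1}
    - {"linear": [0.3, -0.84, 0], "rot": [0, 0, -0.24], "grip": -1}
    - {"linear": [0.35, -1, 0], "rot": [0, 0, -0.28], "grip": -1}
    - {"linear": [0.35, -1, 0], "rot": [0, 0, -0.32], "grip": -1}

```text
time: 3.95
ee_pos: [0.514, -0.0234, 0.3747]
eef_rot: [0.931, 0.366, 0.0, 0.001]
ft_force: [0.1, -0.0, 0.8]
width: 0.0871
```

apply_moves:
  commands:
    - {"linear": [0.02, -0.1, 0], "rot": [0, 0, -0.04], "grip": -1}
    - {"linear": [0.04, -0.2, 0], "rot": [0, 0, -0.08], "grip": -1}
    - {"linear": [0.06, -0.3, -0.05], "rot": [0, 0, -0.12], "grip": -1}
    - {"linear": [0.06, -0.37, -0.12], "rot": [0, 0, -0.16], "grip": -1}
    - {"linear": [0.06, -0.37, -0.2], "rot": [0, 0, -0.2], "grip": -1}
    - {"linear": [0.06, -0.37, -0.25], "rot": [0, 0, -0.24], "grip": -1}
    - {"linear": [0.06, -0.37, -0.25], "rot": [0, 0, -0.28], "grip": -1}
    - {"linear": [0.06, -0.37, -0.25], "rot": [0, 0, -0.32], "grip": -1}
    - {"linear": [0.06, -0.37, -0.25], "rot": [0, 0, -0.35], "grip": -1}
    - {"linear": [0.06, -0.37, -0.25], "rot": [0, 0, -0.35], "grip": -1}

```text
time: 4.95
ee_pos: [0.5318, -0.1272, 0.2993]
eef_rot: [0.986, -0.168, -0.0, -0.0]
ft_force: [-0.4, 0.4, -1.3]
width: 0.0869
```

```bash
cat > d.py <<'E'
from h import *
import sys
np.set_printoptions(precision=4,suppress=True)
st=r.read_state();print({k:st[k] for k in("time","joint_positions","ee_pos","eef_rot","ft_force","torque","width")})
w=r.camera("wrist");save(w,sys.argv[1])
c,d=ray(w,[320,200]);print(c,d)
for t in("cap","cap_mid","jar","neck_foot"):
    for q in r.spot_point(t,w)[:3]: print(t,q["p"],q["location"],onz(w,q["location"],{"cap":.09,"cap_mid":.109,"jar":0,"neck_foot":.09}[t]))
print(r.search_frame("cap",w)[:3])
E
python3 d.py w1
```

```text
{'time': 4.95, 'joint_positions': array([-0.5036,  0.1425,  0.7358,  1.6094, -0.0966,  1.4272, -1.6676]), 'ee_pos': array([ 0.5318, -0.1272,  0.2993]), 'eef_rot': array([ 0.9858, -0.1681, -0.0002, -0.0001]), 'ft_force': array([-0.4248,  0.3787, -1.3086]), 'torque': array([-0.0305,  0.1554,  0.0186]), 'width': 0.08691145758637496}
[ 0.6077 -0.1539  0.4448] [-0.2685  0.0916 -0.9589]
cap 0.91 [316.2, 181.4] [ 0.5284 -0.1229  0.09  ]
cap 0.69 [254.2, 262.7] [ 0.4642 -0.0274  0.09  ]
cap 0.63 [207.3, 178.9] [ 0.5682 -0.018   0.09  ]
cap_mid 0.84 [253.2, 271.2] [ 0.4631 -0.0294  0.109 ]
cap_mid 0.71 [202.3, 184.3] [ 0.5671 -0.0183  0.109 ]
cap_mid 0.66 [317.8, 186.9] [ 0.5269 -0.1242  0.109 ]
jar 0.71 [314.2, 158.7] [ 0.5368 -0.1225  0.    ]
[{'bbox': [174.1, 163.5, 57.5, 44.9], 'p': 0.92}, {'bbox': [280.8, 159.1, 69.5, 50.8], 'p': 0.86}, {'bbox': [230.9, 248.1, 42.6, 43.2], 'p': 0.77}]
```

View pics/w1.png

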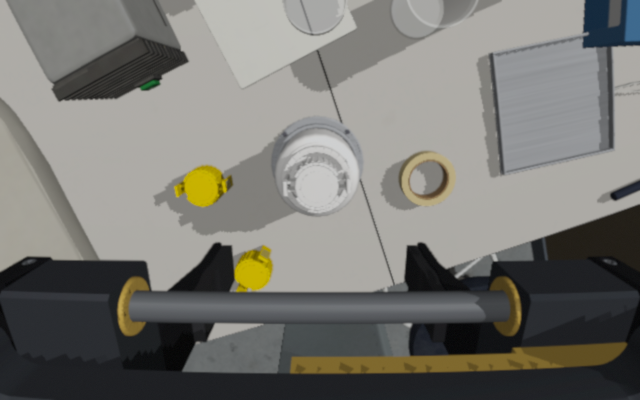

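```bash
cat > e.py <<'E'
from h import *
import sys
# overlay: x y yawdeg(z tabs dir) z0
name,x,y,yaw,z0=sys.argv[1],*map(float,sys.argv[2:6]); cam=sys.argv[6] if len(sys.argv)>6 else "wrist"
p=r.camera(cam);f=p["frame"].copy();a=np.radians(yaw);v=np.array([np.cos(a),np.sin(a),0]);u=np.array([v[1],-v[0],0]);c=np.array([x,y,z0])
q0=proj(p,c+[0,0,.02])[0].astype(int);S=6
cr=lambda im:im[max(q0[1]-33,0):q0[1]+33,max(q0[0]-50,0):q0[0]+50]
o=np.array([max(q0[0]-50,0),max(q0[1]-33,0)])
A=cv2.resize(cr(f),None,fx=S,fy=S,interpolation=cv2.INTER_CUBIC);B=A.copy()
def line(pts,col): cv2.polylines(B,[np.int32((proj(p,pts)-o+.5)*S)],True,col,1)
for s in(1,-1):
    line([c+s*.031*v+e*.007*u+[0,0,h] for e,h in((-1,.01),(1,.01),(1,.038),(-1,.038))],(255,0,0))
t=np.linspace(0,6.28,40)
line([c+.023*np.array([np.cos(k),np.sin(k),0])+[0,0,.035] for k in t],(0,160,0))
line([np.array([x,y,.09])+.034*np.array([np.cos(k),np.sin(k),0])+[0,0,.009] for k in t],(0,0,255))
cv2.imwrite(f"pics/{name}.png",np.vstack([A,B])[:,:,::-1][:, :800]); print(o,S,A.shape)
E
sed -i 's/S=6/S=4/;s/-33/-36/g;s/+33/+36/g' e.py
python3 e.py w2 .528 -.1275 70.5 .09
```

```text
[268 149] 4 (288, 400, 3)
```

View pics/w2.png

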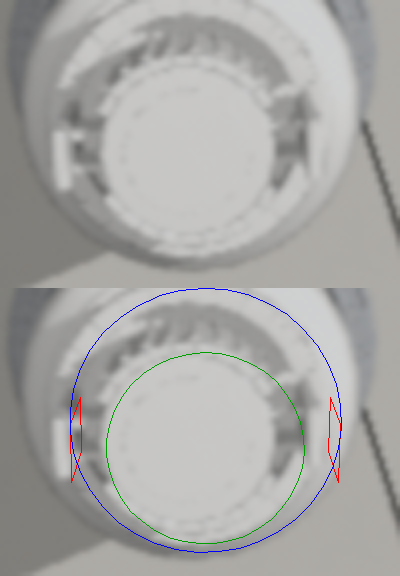

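The cap centre seems to sit a few mm toward +y and +x of my overlay (disc centre at crop (190,145), left tab at (64,160)), but the right tab is low-contrast. I'll put the camera lower and straight over the cap.

apply_moves:
  commands:
    - {"linear": [-0.1, 0.03, -0.13], "rot": [0, 0, 0], "grip": -1}
    - {"linear": [-0.2, 0.07, -0.25], "rot": [0, 0, 0], "grip": -1}
    - {"linear": [-0.2, 0.07, -0.27], "rot": [0, 0, 0], "grip": -1}
    - {"linear": [-0.2, 0.07, -0.27], "rot": [0, 0, 0], "grip": -1}
    - {"linear": [-0.2, 0.07, -0.27], "rot": [0, 0, 0], "grip": -1}

```text
time: 5.8
ee_pos: [0.4727, -0.1085, 0.2201]
eef_rot: [0.985, -0.17, 0.001, -0.0]
ft_force: [-0.3, -0.8, 0.5]
width: 0.0871
```

```bash
python3 - <<'E'
s=open('e.py').read()
s=s.replace("S=4","S=4").replace("-50","-64").replace("+50","+64").replace("-36","-60").replace("+36","+60").replace("np.vstack([A,B])[:,:,::-1][:, :800]","cv2.resize(np.hstack([A,B]),None,fx=.78,fy=.78)[:,:,::-1]")
s=s.replace("A=cv2","g=cv2.createCLAHE(3,(4,4)).apply(cv2.cvtColor(f,cv2.COLOR_RGB2GRAY));f=np.dstack([g]*3);A=cv2")
s=s.replace("t=np.linspace(0,6.28,40)","t=np.linspace(0,6.28,40)\nline([np.array([x,y,.0])+.045*np.array([np.cos(k),np.sin(k),0])+[0,0,.085] for k in t],(255,0,255))\nprint(r.read_state()['time'],ray(p,[320,200]),[(q['location'],onz(p,q['location'],z0)) for q in r.spot_point('cap',p)[:1]])")
open('e.py','w').write(s)
E
python3 e.py w3 .530 -.1255 71 .09
```

```text
5.85 (array([ 0.54800461, -0.13543604,  0.36581584]), array([-0.26525095,  0.09217034, -0.9597638 ])) [([237.2, 247.0], array([ 0.45625407, -0.0290049 ,  0.09      ]))]
[250  66] 4 (480, 512, 3)
```

View pics/w3.png

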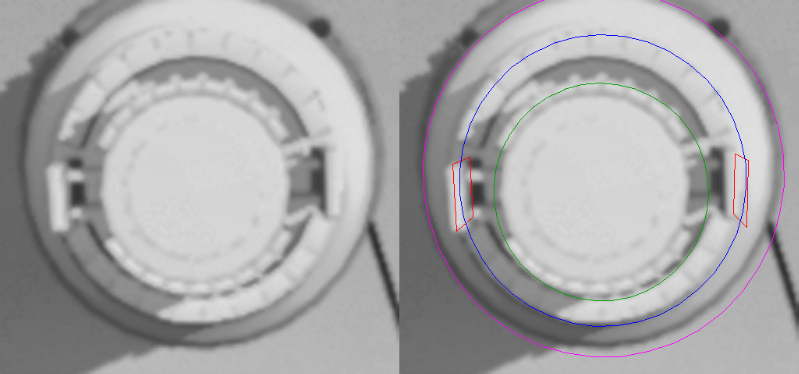

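Now clear: the tabs' outer top edges run (48,166)-(54,232) on the left and (339,151)-(341,217) on the right in the left panel. I'll fit the pose to these corners.

Run:
```python
from h import *
from scipy.optimize import least_squares
p=r.camera("wrist")
m=np.array([[48,166],[54,232],[339,151],[341,217]])/3.12-.5+[250,66]
def pts(q):
    x,y,a,hh=q;v=np.array([np.cos(a),np.sin(a),0]);u=np.array([v[1],-v[0],0]);c=np.array([x,y,.128])
    return np.array([c+s*hh*v+e*.007*u for s,e in((1,1),(1,-1),(-1,1),(-1,-1))])
f=least_squares(lambda q:(proj(p,pts(q))-m).ravel(),[.53,-.1255,1.24,.031])
print(f.x,np.degrees(f.x[2]),f.fun)
st=r.read_state();R=cv2.Rodrigues(np.zeros(3))[0]
q=st["eef_rot"];print(st["ee_pos"],"jaw yaw",np.degrees(2*np.arctan2(q[1],q[0]))+90, "tilt",q[2:])
```

```text
[ 0.53147476 -0.1246957   1.27869567  0.03059591] 73.26386496739352 [ 0.01237572 -0.1041629  -0.01126433  0.1336143   0.085632   -0.21253075
 -0.08806041  0.1924469 ]
[ 0.47264378 -0.10859259  0.21990687] jaw yaw 70.3676879517688 tilt [0.00121036 0.00019637]
```

apply_moves:
  commands:
    - {"linear": [0.1, -0.027, 0], "rot": [0, 0, 0.016], "grip": -1}
    - {"linear": [0.2, -0.054, 0], "rot": [0, 0, 0.016], "grip": -1}
    - {"linear": [0.2, -0.054, -0.1], "rot": [0, 0, 0.016], "grip": -1}
    - {"linear": [0.2, -0.054, -0.2], "rot": [0, 0, 0.016], "grip": -1}
    - {"linear": [0.2, -0.054, -0.2], "rot": [0, 0, 0.016], "grip": -1}
    - {"linear": [0.2, -0.054, -0.2], "rot": [0, 0, 0.016], "grip": -1}
    - {"linear": [0.2, -0.054, -0.2], "rot": [0, 0, 0.016], "grip": -1}

```text
time: 6.65
ee_pos: [0.5323, -0.1246, 0.1605]
eef_rot: [0.989, -0.146, 0.001, -0.0]
ft_force: [-0.5, 0.1, 0.8]
width: 0.0875
```

```bash
cat > s.py <<'E'
from h import *
from scipy.spatial.transform import Rotation as Q
import sys
n=int(sys.argv[1]) if len(sys.argv)>1 else 0
S=[r.read_state()]
for i in range(n): r.camera("wrist");S.append(r.read_state())
st=S[-1];m=lambda k:np.mean([s[k] for s in S],0).round(4)
R=Q.from_quat(st["eef_rot"]).as_matrix();yaw=np.degrees(np.arctan2(R[1,1],R[0,1]))
a=R[:,1]
print(round(st["time"],2),"pos",m("ee_pos"),"yaw",yaw%180,"w",m("width"),"F",m("ft_force"),"F along jaw",m("ft_force")@a,"M",m("torque"),"q",m("joint_positions"))
E
python3 s.py 4
python3 - <<'E'
from h import *
p=r.camera("wrist");print([q["location"] for q in r.spot_point("cap_mid",p)[:3]])
s=r.camera("side");cv2.imwrite("pics/s1.png",cv2.resize(s["frame"][150:280,300:460],None,fx=4,fy=4,interpolation=cv2.INTER_CUBIC)[:,:,::-1])
E
```

```text
6.85 pos [ 0.5321 -0.1244  0.1602] yaw 73.2728804024838 w 0.0871 F [-0.2829  0.224  -0.2148] F along jaw -0.13292927935636356 M [-0.021   0.1986  0.0154] q [-0.4865  0.2567  0.7336  1.8076 -0.1884  1.1457 -1.5542]
[[320.6, 236.8], [221.4, 330.3], [152.0, 214.7]]
```

View pics/s1.png

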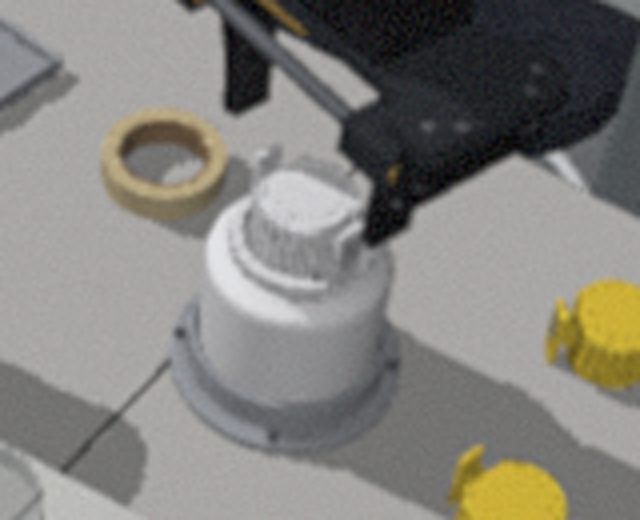

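Fingers straddle the tabs along the right line (finger tips at (250,100) and (385,235), tabs at (265,160) and (345,235)). Descend.

apply_moves:
  commands:
    - {"linear": [-0.002, -0.001, -0.05], "rot": [0, 0, 0], "grip": -1}
    - {"linear": [-0.002, -0.001, -0.1], "rot": [0, 0, 0], "grip": -1}
    - {"linear": [-0.002, -0.001, -0.134], "rot": [0, 0, 0], "grip": -1}
    - {"linear": [-0.002, -0.001, -0.134], "rot": [0, 0, 0], "grip": -1}
    - {"linear": [-0.002, -0.001, -0.134], "rot": [0, 0, 0], "grip": -1}
  newtons: 15

```text
time: 7.5
ee_pos: [0.5304, -0.1248, 0.118]
eef_rot: [0.989, -0.146, -0.0, 0.0]
ft_force: [0.5, -0.4, 0.2]
width: 0.0874
```

```bash
python3 s.py 4
```

```text
7.7 pos [ 0.5308 -0.1248  0.1186] yaw 73.26447523764428 w 0.0872 F [ 0.1972 -0.1307  0.2214] F along jaw 0.06834312495711875 M [-0.029   0.1722  0.0276] q [-0.4648  0.3091  0.7173  1.8503 -0.2303  1.0662 -1.5218]
```

apply_moves:
  commands:
    - {"linear": [0, 0, 0], "rot": [0, 0, 0], "grip": -0.4}
    - {"linear": [0, 0, 0], "rot": [0, 0, 0], "grip": -0.4}
    - {"linear": [0, 0, 0], "rot": [0, 0, 0], "grip": -0.4}
    - {"linear": [0, 0, 0], "rot": [0, 0, 0], "grip": -0.3}
    - {"linear": [0, 0, 0], "rot": [0, 0, 0], "grip": -0.2}
    - {"linear": [0, 0, 0], "rot": [0, 0, 0], "grip": -0.1}
    - {"linear": [0, 0, 0], "rot": [0, 0, 0], "grip": 0}
    - {"linear": [0, 0, 0], "rot": [0, 0, 0], "grip": 1}
    - {"linear": [0, 0, 0], "rot": [0, 0, 0], "grip": 1}
    - {"linear": [0, 0, 0], "rot": [0, 0, 0], "grip": 1}
    - {"linear": [0, 0, 0], "rot": [0, 0, 0], "grip": 1}
    - {"linear": [0, 0, 0], "rot": [0, 0, 0], "grip": 1}
  newtons: 15

```text
time: 8.9
ee_pos: [0.5307, -0.1247, 0.1185]
eef_rot: [0.989, -0.146, 0.0, 0.0]
ft_force: [-1.2, -0.0, 5.2]
width: 0.0475
```

```bash
python3 s.py 4
```

```text
9.1 pos [ 0.5307 -0.1246  0.1185] yaw 73.26531837855298 w 0.0476 F [-1.5363  0.7326  4.973 ] F along jaw -0.2592882571094732 M [0.1101 0.5542 0.0189] q [-0.4649  0.309   0.7172  1.8506 -0.2304  1.0661 -1.5217]
```

Tabs are fully in (47.6 mm opening against 48 expected) with hardly any side force. Now the turn: free up to 0.6 rad, so go to about 0.5 first.

apply_moves:
  commands:
    - {"linear": [0, 0, 0], "rot": [0, 0, 0.01], "grip": 1}
    - {"linear": [0, 0, 0], "rot": [0, 0, 0.03], "grip": 1}
    - {"linear": [0, 0, 0], "rot": [0, 0, 0.05], "grip": 1}
    - {"linear": [0, 0, 0], "rot": [0, 0, 0.07], "grip": 1}
    - {"linear": [0, 0, 0], "rot": [0, 0, 0.07], "grip": 1}
    - {"linear": [0, 0, 0], "rot": [0, 0, 0.07], "grip": 1}

```text
time: 9.7
ee_pos: [0.5309, -0.1248, 0.1185]
eef_rot: [0.999, -0.037, 0.0, 0.0]
ft_force: [-0.3, -1.2, 3.6]
width: 0.0476
```

```bash
python3 s.py 3
```

```text
9.85 pos [ 0.5309 -0.1248  0.1185] yaw 85.80534653542985 w 0.0476 F [ 0.6439 -0.7692  3.988 ] F along jaw 0.7214129805087011 M [-0.1425 -0.0054  0.0348] q [-0.4336  0.3017  0.6785  1.8491 -0.2147  1.064  -1.3165]
```

apply_moves:
  commands:
    - {"linear": [0, 0, 0], "rot": [0, 0, 0.02], "grip": 1}
    - {"linear": [0, 0, 0], "rot": [0, 0, 0.04], "grip": 1}
    - {"linear": [0, 0, 0], "rot": [0, 0, 0.06], "grip": 1}
    - {"linear": [0, 0, 0], "rot": [0, 0, 0.08], "grip": 1}
    - {"linear": [0, 0, 0], "rot": [0, 0, 0.1], "grip": 1}
    - {"linear": [0, 0, 0], "rot": [0, 0, 0.1], "grip": 1}

```text
time: 10.45
ee_pos: [0.5307, -0.1247, 0.1185]
eef_rot: [0.993, 0.121, 0.0, 0.0]
ft_force: [0.2, 0.3, 5.1]
width: 0.0477
```

```bash
python3 s.py 2
```

```text
10.55 pos [ 0.5307 -0.1247  0.1185] yaw 103.72845976372773 w 0.0476 F [0.0712 0.3594 5.3396] F along jaw -0.33170156798682454 M [-0.0741  0.1509  0.0625] q [-0.3899  0.2925  0.6251  1.8473 -0.1944  1.0626 -1.0199]
```

apply_moves:
  commands:
    - {"linear": [0, 0, 0], "rot": [0, 0, 0.008], "grip": 1}
    - {"linear": [0, 0, 0], "rot": [0, 0, 0.016], "grip": 1}
    - {"linear": [0, 0, 0], "rot": [0, 0, 0.016], "grip": 1}

```text
time: 10.85
ee_pos: [0.5307, -0.1247, 0.1185]
eef_rot: [0.989, 0.145, 0.0, 0.0]
ft_force: [-0.3, -0.7, 5.2]
width: 0.0476
```

```bash
python3 s.py 2
```

```text
10.95 pos [ 0.5307 -0.1246  0.1185] yaw 106.59872377607378 w 0.0477 F [-0.2256 -0.1501  5.0905] F along jaw 0.08031094585324645 M [-0.0799  0.1147  0.008 ] q [-0.3834  0.2913  0.6171  1.847  -0.1914  1.0623 -0.9732]
```

apply_moves:
  commands:
    - {"linear": [0, 0, 0], "rot": [0, 0, 0.005], "grip": 1}
    - {"linear": [0, 0, 0], "rot": [0, 0, 0.01], "grip": 1}
    - {"linear": [0, 0, 0], "rot": [0, 0, 0.01], "grip": 1}
  newtons: 12

```text
time: 11.25
ee_pos: [0.5307, -0.1246, 0.1184]
eef_rot: [0.987, 0.161, 0.0, 0.0]
ft_force: [0.3, 0.2, 4.7]
width: 0.0479
```

```bash
python3 s.py 2
```

```text
11.35 pos [ 0.5307 -0.1246  0.1184] yaw 108.45037604498037 w 0.0478 F [0.1471 0.2952 4.8934] F along jaw -0.23270262486648935 M [-0.111   0.1391 -0.0274] q [-0.379   0.2905  0.6119  1.8469 -0.1895  1.0622 -0.9426]
```

apply_moves:
  commands:
    - {"linear": [0, 0, 0], "rot": [0, 0, 0.005], "grip": 1}
    - {"linear": [0, 0, 0], "rot": [0, 0, 0.01], "grip": 1}
    - {"linear": [0, 0, 0], "rot": [0, 0, 0.01], "grip": 1}

```text
time: 11.65
ee_pos: [0.5307, -0.1247, 0.1185]
eef_rot: [0.984, 0.176, 0.0, 0.0]
ft_force: [0.1, -0.6, 5.5]
width: 0.0478
```

```bash
python3 s.py 2
```

```text
11.75 pos [ 0.5307 -0.1247  0.1185] yaw 110.25061175825586 w 0.0479 F [ 0.1525 -0.9185  5.2356] F along jaw 0.9155476930475881 M [-0.0978  0.1212 -0.0193] q [-0.3748  0.2898  0.6068  1.8466 -0.1876  1.062  -0.9128]
```

apply_moves:
  commands:
    - {"linear": [0, 0, 0], "rot": [0, 0, 0.005], "grip": 1}
    - {"linear": [0, 0, 0], "rot": [0, 0, 0.01], "grip": 1}
    - {"linear": [0, 0, 0], "rot": [0, 0, 0.01], "grip": 1}

```text
time: 12.05
ee_pos: [0.5307, -0.1246, 0.1185]
eef_rot: [0.981, 0.192, 0.0, 0.0]
ft_force: [0.4, -0.4, 5.2]
width: 0.048
```

```bash
python3 s.py 2
```

```text
12.15 pos [ 0.5307 -0.1246  0.1185] yaw 112.05211646613921 w 0.0478 F [-0.1508 -0.1641  5.6588] F along jaw 0.09636348563342756 M [-0.1195  0.1166 -0.0059] q [-0.3706  0.289   0.6016  1.8465 -0.1858  1.0619 -0.883 ]
```

apply_moves:
  commands:
    - {"linear": [0, 0, 0], "rot": [0, 0, 0.004], "grip": 1}
    - {"linear": [0, 0, 0], "rot": [0, 0, 0.008], "grip": 1}
    - {"linear": [0, 0, 0], "rot": [0, 0, 0.012], "grip": 1}
    - {"linear": [0, 0, 0], "rot": [0, 0, 0.012], "grip": 1}

```text
time: 12.55
ee_pos: [0.5307, -0.1246, 0.1185]
eef_rot: [0.978, 0.21, 0.0, 0.0]
ft_force: [-0.6, -0.7, 5.4]
width: 0.0477
```

```bash
python3 s.py 2
```

```text
12.65 pos [ 0.5307 -0.1246  0.1185] yaw 114.21060299404617 w 0.0478 F [-0.4432 -0.202   5.1829] F along jaw 0.0031220022426783475 M [-0.1046  0.1163 -0.064 ] q [-0.3656  0.2881  0.5956  1.8462 -0.1836  1.0618 -0.8472]
```

apply_moves:
  commands:
    - {"linear": [0, 0, 0], "rot": [0, 0, 0.004], "grip": 1}
    - {"linear": [0, 0, 0], "rot": [0, 0, 0.004], "grip": 1}

```text
time: 12.85
ee_pos: [0.5307, -0.1246, 0.1184]
eef_rot: [0.976, 0.216, 0.0, 0.0]
ft_force: [-0.1, -0.4, 5.2]
width: 0.0479
```

```bash
python3 s.py 4
```

```text
13.05 pos [ 0.5307 -0.1246  0.1185] yaw 114.92735294752188 w 0.0477 F [ 0.0742 -0.3283  5.0946] F along jaw 0.329960016216868 M [-0.1019  0.1235 -0.0369] q [-0.3639  0.2879  0.5936  1.8462 -0.1829  1.0617 -0.8354]
```

Just noise and light friction. Going on.

apply_moves:
  commands:
    - {"linear": [0, 0, 0], "rot": [0, 0, 0.004], "grip": 1}
    - {"linear": [0, 0, 0], "rot": [0, 0, 0.008], "grip": 1}
    - {"linear": [0, 0, 0], "rot": [0, 0, 0.012], "grip": 1}
    - {"linear": [0, 0, 0], "rot": [0, 0, 0.012], "grip": 1}

```text
time: 13.45
ee_pos: [0.5307, -0.1246, 0.1184]
eef_rot: [0.972, 0.234, 0.0, 0.0]
ft_force: [0.1, -0.4, 5.5]
width: 0.0474
```

```bash
python3 s.py 3
```

```text
13.6 pos [ 0.5307 -0.1247  0.1185] yaw 117.08981686974052 w 0.0476 F [-0.2852 -0.3206  5.6145] F along jaw 0.15649679541386868 M [-0.1006  0.1294 -0.0502] q [-0.3589  0.287   0.5875  1.8459 -0.1807  1.0615 -0.7995]
```

apply_moves:
  commands:
    - {"linear": [0, 0, 0], "rot": [0, 0, 0.004], "grip": 1}
    - {"linear": [0, 0, 0], "rot": [0, 0, 0.008], "grip": 1}
    - {"linear": [0, 0, 0], "rot": [0, 0, 0.012], "grip": 1}
    - {"linear": [0, 0, 0], "rot": [0, 0, 0.012], "grip": 1}

```text
time: 14.0
ee_pos: [0.5307, -0.1247, 0.1184]
eef_rot: [0.968, 0.253, 0.0, 0.0]
ft_force: [-0.5, -0.3, 5.2]
width: 0.0477
```

```bash
python3 s.py 3
```

```text
14.15 pos [ 0.5307 -0.1246  0.1185] yaw 119.25303949769008 w 0.0478 F [-0.181  -0.0689  5.3205] F along jaw -0.027571908101518473 M [-0.114   0.0806 -0.0229] q [-0.3539  0.2862  0.5815  1.8457 -0.1785  1.0614 -0.7637]
```

apply_moves:
  commands:
    - {"linear": [0, 0, 0], "rot": [0, 0, 0.004], "grip": 1}
    - {"linear": [0, 0, 0], "rot": [0, 0, 0.008], "grip": 1}
    - {"linear": [0, 0, 0], "rot": [0, 0, 0.012], "grip": 1}
    - {"linear": [0, 0, 0], "rot": [0, 0, 0.012], "grip": 1}

```text
time: 14.55
ee_pos: [0.5307, -0.1246, 0.1185]
eef_rot: [0.963, 0.271, 0.0, 0.0]
ft_force: [-0.2, 0.4, 4.4]
width: 0.0474
```

```bash
python3 s.py 3
```

```text
14.7 pos [ 0.5307 -0.1246  0.1185] yaw 121.4104670685714 w 0.0477 F [-0.1382  0.5261  5.2534] F along jaw -0.5198057567692526 M [-0.0993  0.118  -0.0135] q [-0.3489  0.2853  0.5755  1.8455 -0.1764  1.0613 -0.7278]
```

apply_moves:
  commands:
    - {"linear": [0, 0, 0], "rot": [0, 0, 0.004], "grip": 1}
    - {"linear": [0, 0, 0], "rot": [0, 0, 0.008], "grip": 1}
    - {"linear": [0, 0, 0], "rot": [0, 0, 0.012], "grip": 1}
    - {"linear": [0, 0, 0], "rot": [0, 0, 0.012], "grip": 1}

```text
time: 15.1
ee_pos: [0.5307, -0.1246, 0.1185]
eef_rot: [0.957, 0.289, 0.0, 0.0]
ft_force: [0.6, 0.4, 5.8]
width: 0.0478
```

```bash
python3 s.py 3
```

```text
15.25 pos [ 0.5307 -0.1246  0.1185] yaw 123.56719572074658 w 0.0478 F [0.2887 0.073  5.4501] F along jaw 0.09965586267121174 M [-0.1393  0.0899 -0.016 ] q [-0.3439  0.2846  0.5696  1.8453 -0.1743  1.0611 -0.6919]
```

apply_moves:
  commands:
    - {"linear": [0, 0, 0], "rot": [0, 0, 0.004], "grip": 1}
    - {"linear": [0, 0, 0], "rot": [0, 0, 0.008], "grip": 1}
    - {"linear": [0, 0, 0], "rot": [0, 0, 0.012], "grip": 1}
    - {"linear": [0, 0, 0], "rot": [0, 0, 0.012], "grip": 1}

```text
time: 15.65
ee_pos: [0.5307, -0.1246, 0.1185]
eef_rot: [0.952, 0.307, 0.0, 0.0]
ft_force: [0.4, -0.6, 4.1]
width: 0.048
```

```bash
python3 s.py 3
```

```text
15.8 pos [ 0.5307 -0.1246  0.1185] yaw 125.73225329177453 w 0.0478 F [ 0.2328 -0.3007  4.8673] F along jaw 0.3809703730964997 M [-0.1213  0.1331 -0.0387] q [-0.339   0.2838  0.5637  1.845  -0.1722  1.061  -0.656 ]
```

apply_moves:
  commands:
    - {"linear": [0, 0, 0], "rot": [0, 0, 0.004], "grip": 1}
    - {"linear": [0, 0, 0], "rot": [0, 0, 0.008], "grip": 1}
    - {"linear": [0, 0, 0], "rot": [0, 0, 0.012], "grip": 1}
    - {"linear": [0, 0, 0], "rot": [0, 0, 0.012], "grip": 1}

```text
time: 16.2
ee_pos: [0.5308, -0.1247, 0.1185]
eef_rot: [0.946, 0.325, 0.0, 0.0]
ft_force: [1.6, -0.1, 4.6]
width: 0.0478
```

```bash
python3 s.py 3
```

```text
16.35 pos [ 0.5308 -0.1247  0.1185] yaw 127.94540238695697 w 0.0476 F [ 1.5712 -0.4106  4.5844] F along jaw 1.292258976257859 M [-0.2886 -0.2149 -0.0412] q [-0.3339  0.2831  0.5577  1.8447 -0.1701  1.0606 -0.6193]
```

Side force and moment changed a little, so smaller steps.

apply_moves:
  commands:
    - {"linear": [0, 0, 0], "rot": [0, 0, 0.002], "grip": 1}
    - {"linear": [0, 0, 0], "rot": [0, 0, 0.004], "grip": 1}
    - {"linear": [0, 0, 0], "rot": [0, 0, 0.004], "grip": 1}

```text
time: 16.65
ee_pos: [0.5309, -0.1248, 0.1185]
eef_rot: [0.943, 0.331, 0.0, 0.0]
ft_force: [4.1, -1.6, 3.5]
width: 0.0475
```

```bash
python3 s.py 3
```

```text
16.8 pos [ 0.5309 -0.1248  0.1185] yaw 128.69189035642194 w 0.0477 F [ 3.6067 -1.9216  3.7863] F along jaw 3.75697510590421 M [-0.5566 -0.6685 -0.0925] q [-0.3321  0.2828  0.5556  1.8446 -0.1693  1.0604 -0.6067]
```

apply_moves:
  commands:
    - {"linear": [0, 0, 0], "rot": [0, 0, 0.003], "grip": 1}
    - {"linear": [0, 0, 0], "rot": [0, 0, 0.003], "grip": 1}

```text
time: 17.0
ee_pos: [0.5309, -0.1248, 0.1185]
eef_rot: [0.942, 0.336, 0.0, 0.0]
ft_force: [4.2, -2.4, 4.3]
width: 0.0475
```

```bash
python3 s.py 3
```

```text
17.15 pos [ 0.5309 -0.1248  0.1185] yaw 129.24243357107554 w 0.0477 F [ 4.1873 -2.6431  3.3795] F along jaw 4.698375151599245 M [-0.6917 -0.8906 -0.1178] q [-0.3309  0.2826  0.5541  1.8445 -0.1688  1.0603 -0.5975]
```

Stop felt: about −0.12 N m at 0.97 rad, with the side force rising. Back off slightly to relieve it, then lift a little and check.

apply_moves:
  commands:
    - {"linear": [0, 0, 0], "rot": [0, 0, -0.005], "grip": 1}
    - {"linear": [0, 0, 0], "rot": [0, 0, -0.008], "grip": 1}
    - {"linear": [0, 0, 0.005], "rot": [0, 0, -0.008], "grip": 1}
    - {"linear": [0, 0, 0.01], "rot": [0, 0, -0.008], "grip": 1}
    - {"linear": [0, 0, 0.01], "rot": [0, 0, -0.008], "grip": 1}
  newtons: 15

```text
time: 17.65
ee_pos: [0.5301, -0.125, 0.1209]
eef_rot: [0.946, 0.324, -0.001, 0.0]
ft_force: [3.6, -3.9, 0.2]
width: 0.0478
```

```bash
python3 s.py 3
```

```text
17.8 pos [ 0.5301 -0.125   0.1209] yaw 127.77557336611022 w 0.0477 F [ 3.992  -4.2838  0.1909] F along jaw 5.831335297586591 M [-0.996  -0.7796 -0.0997] q [-0.3353  0.2797  0.5593  1.843  -0.1671  1.0666 -0.6238]
```

apply_moves:
  commands:
    - {"linear": [0.002, -0.002, 0], "rot": [0, 0, 0], "grip": 1}
    - {"linear": [0.002, -0.002, 0.005], "rot": [0, 0, 0], "grip": 1}
    - {"linear": [0.002, -0.002, 0.01], "rot": [0, 0, 0], "grip": 1}
    - {"linear": [0.002, -0.002, 0.01], "rot": [0, 0, 0], "grip": 1}

```text
time: 18.2
ee_pos: [0.5307, -0.125, 0.1242]
eef_rot: [0.946, 0.324, -0.001, -0.0]
ft_force: [0.5, -2.8, -0.2]
width: 0.0474
```

```bash
python3 s.py 3
```

```text
18.35 pos [ 0.5308 -0.1249  0.1242] yaw 127.81603933363172 w 0.0475 F [ 0.2023 -1.5006 -0.6173] F along jaw 1.3099494271225862 M [-0.2662  0.1011 -0.0066] q [-0.3355  0.2771  0.5598  1.838  -0.1662  1.0739 -0.624 ]
```

Lifting freely now (only the cap's weight shows). Continue straight up.

apply_moves:
  commands:
    - {"linear": [0.0, -0.002, 0.02], "rot": [0, 0, 0], "grip": 1}
    - {"linear": [0.0, -0.002, 0.04], "rot": [0, 0, 0], "grip": 1}
    - {"linear": [0.0, -0.002, 0.06], "rot": [0, 0, 0], "grip": 1}
    - {"linear": [0.0, -0.002, 0.06], "rot": [0, 0, 0], "grip": 1}

```text
time: 18.75
ee_pos: [0.5318, -0.1258, 0.1435]
eef_rot: [0.946, 0.324, 0.001, 0.0]
ft_force: [-0.4, 0.3, -0.9]
width: 0.0478
```

```bash
python3 s.py 2
```

```text
18.85 pos [ 0.5316 -0.1258  0.1431] yaw 127.81226079347601 w 0.0478 F [-0.5472 -0.1579 -0.6493] F along jaw -0.21089830266942616 M [-0.0708  0.1301  0.0167] q [-0.3414  0.2546  0.5653  1.8191 -0.1516  1.1096 -0.6339]
```

apply_moves:
  commands:
    - {"linear": [0.0, 0, 0.03], "rot": [0, 0, 0], "grip": 1}
    - {"linear": [0.0, 0, 0.06], "rot": [0, 0, 0], "grip": 1}
    - {"linear": [0.0, 0, 0.1], "rot": [0, 0, 0], "grip": 1}
    - {"linear": [0.0, 0, 0.15], "rot": [0, 0, 0], "grip": 1}
    - {"linear": [0.0, 0, 0.2], "rot": [0, 0, 0], "grip": 1}
    - {"linear": [0.0, 0, 0.2], "rot": [0, 0, 0], "grip": 1}
    - {"linear": [0.0, 0, 0.2], "rot": [0, 0, 0], "grip": 1}

```text
time: 19.55
ee_pos: [0.5314, -0.1258, 0.2027]
eef_rot: [0.946, 0.324, 0.0, 0.0]
ft_force: [-0.3, 0.2, -0.9]
width: 0.048
```

```bash
python3 s.py 2
python3 - <<'E'
from h import *
s=r.camera("side");cv2.imwrite("pics/s2.png",cv2.resize(s["frame"][100:280,220:460],None,fx=3,fy=3,interpolation=cv2.INTER_CUBIC)[:,:,::-1])
t=r.camera("top")
for pic,nm in((s,"side"),(t,"top")):
    for k in("bystander_bottle","bystander_beaker","bystander_tape","tray"): print(nm,k,[q["location"] for q in r.spot_point(k,pic)[:1]])
# tray corners from bbox-free: line fit is done by eye; centre from both
E
```

```text
19.65 pos [ 0.5311 -0.1257  0.2022] yaw 127.80532433097693 w 0.0478 F [-0.0549  0.2984 -0.6879] F along jaw -0.2690311586240129 M [-0.0867  0.1371  0.0009] q [-0.3593  0.1928  0.5763  1.7516 -0.1111  1.2298 -0.6651]
side bystander_bottle [[226.3, 217.1]]
side bystander_beaker [[261.8, 233.2]]
side bystander_tape [[341.5, 192.2]]
side tray [[270.6, 167.1]]
top bystander_bottle [[379.2, 160.1]]
top bystander_beaker [[337.7, 167.2]]
top bystander_tape [[332.9, 243.6]]
top tray [[397.7, 215.6]]
```

View pics/s2.png

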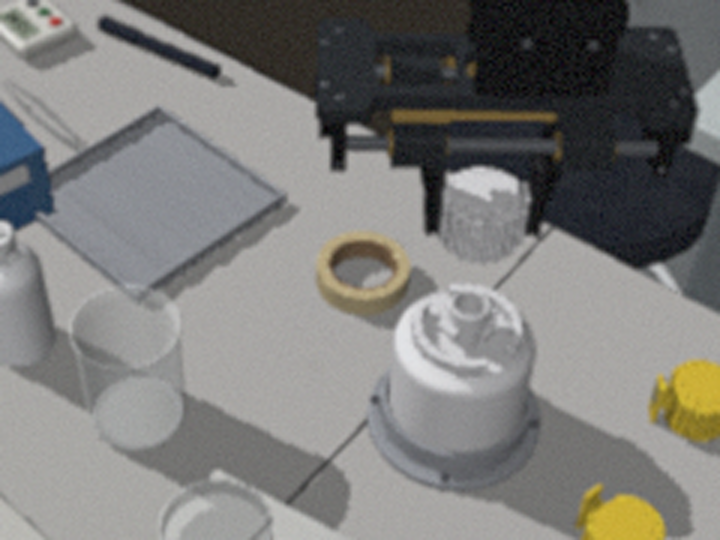

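The cap is off and held level (crop (485,215)), and the bystanders have not moved. The tray is at about (0.507,−0.429), with the blue box at its (+x,−y) corner. I'll carry the cap over and turn the jaws about +97° so the gripper body runs past the box, aiming a little to (−x,+y) of the tray centre.

apply_moves:
  commands:
    - {"linear": [-0.01, -0.06, 0], "rot": [0, 0, 0.03], "grip": 1}
    - {"linear": [-0.02, -0.13, 0], "rot": [0, 0, 0.07], "grip": 1}
    - {"linear": [-0.03, -0.21, 0], "rot": [0, 0, 0.11], "grip": 1}
    - {"linear": [-0.04, -0.29, 0], "rot": [0, 0, 0.15], "grip": 1}
    - {"linear": [-0.05, -0.37, 0], "rot": [0, 0, 0.19], "grip": 1}
    - {"linear": [-0.06, -0.45, 0], "rot": [0, 0, 0.23], "grip": 1}
    - {"linear": [-0.07, -0.53, 0], "rot": [0, 0, 0.27], "grip": 1}
    - {"linear": [-0.08, -0.61, 0], "rot": [0, 0, 0.31], "grip": 1}
    - {"linear": [-0.09, -0.69, 0], "rot": [0, 0, 0.35], "grip": 1}
    - {"linear": [-0.1, -0.77, 0], "rot": [0, 0, 0.39], "grip": 1}
    - {"linear": [-0.11, -0.85, 0], "rot": [0, 0, 0.43], "grip": 1}
    - {"linear": [-0.12, -0.92, 0], "rot": [0, 0, 0.47], "grip": 1}
    - {"linear": [-0.12, -0.97, 0], "rot": [0, 0, 0.51], "grip": 1}
    - {"linear": [-0.12, -0.97, 0], "rot": [0, 0, 0.54], "grip": 1}
    - {"linear": [-0.12, -0.97, 0], "rot": [0, 0, 0.54], "grip": 1}
    - {"linear": [-0.12, -0.97, 0], "rot": [0, 0, 0.54], "grip": 1}

```text
time: 21.75
ee_pos: [0.4954, -0.4165, 0.2023]
eef_rot: [0.384, 0.923, 0.0, -0.0]
ft_force: [0.1, 0.2, -0.2]
width: 0.0475
```

```bash
python3 s.py 2
python3 - <<'E'
from h import *
s=r.camera("side");t=r.camera("top")
A=cv2.resize(s["frame"][90:290,200:400],None,fx=2,fy=2);B=cv2.resize(t["frame"][100:300,300:500],None,fx=2,fy=2)
# tray outline model
a=np.radians(-97.2+90);R=np.array([[np.cos(a),-np.sin(a)],[np.sin(a),np.cos(a)]])
for pic,im,o in((s,A,[200,90]),(t,B,[300,100])):
    P=[[*(np.array([.507,-.429])+R@np.array([i,j])*.075),.012] for i,j in((1,1),(1,-1),(-1,-1),(-1,1))]
    cv2.polylines(im,[np.int32((proj(pic,P)-o)*2)],True,(255,0,0),1)
cv2.imwrite("pics/t1.png",np.hstack([A,B])[:,:,::-1])
E
```

```text
21.85 pos [ 0.4954 -0.4164  0.2023] yaw 44.91886943548654 w 0.0477 F [-0.241   0.022  -0.3977] F along jaw -0.15524257870846067 M [-0.0273  0.0284  0.0113] q [ 0.2791  0.424   0.4701  1.4709 -0.1954  1.2934  1.5504]
```

View pics/t1.png

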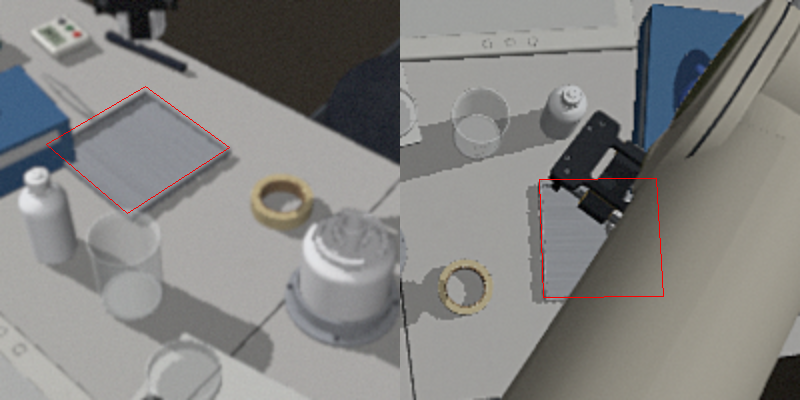

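The outline fits the tray in both views (the side view is off by about 2 px). Nothing is in the way of the lowering.

apply_moves:
  commands:
    - {"linear": [0, 0, -0.08], "rot": [0, 0, 0], "grip": 1}
    - {"linear": [0, 0, -0.18], "rot": [0, 0, 0], "grip": 1}
    - {"linear": [0, 0, -0.28], "rot": [0, 0, 0], "grip": 1}
    - {"linear": [0, 0, -0.38], "rot": [0, 0, 0], "grip": 1}
    - {"linear": [0, 0, -0.46], "rot": [0, 0, 0], "grip": 1}
    - {"linear": [0, 0, -0.52], "rot": [0, 0, 0], "grip": 1}
    - {"linear": [0, 0, -0.55], "rot": [0, 0, 0], "grip": 1}
    - {"linear": [0, 0, -0.55], "rot": [0, 0, 0], "grip": 1}
    - {"linear": [0, 0, -0.55], "rot": [0, 0, 0], "grip": 1}

```text
time: 22.85
ee_pos: [0.4957, -0.4172, 0.0383]
eef_rot: [0.383, 0.924, -0.0, 0.001]
ft_force: [0.6, -0.4, 0.2]
width: 0.0478
```

```bash
python3 s.py 3
```

```text
23.0 pos [ 0.4958 -0.4173  0.0386] yaw 44.9996774251298 w 0.0476 F [ 0.3487  0.0281 -0.5772] F along jaw 0.26616136250891453 M [-0.0443  0.0191  0.0255] q [ 0.3157  0.5833  0.4186  1.615  -0.2697  0.9991  1.6047]
```

apply_moves:
  commands:
    - {"linear": [0, 0, -0.005], "rot": [0, 0, 0], "grip": 1}
    - {"linear": [0, 0, -0.01], "rot": [0, 0, 0], "grip": 1}
    - {"linear": [0, 0, -0.01], "rot": [0, 0, 0], "grip": 1}

```text
time: 23.3
ee_pos: [0.4952, -0.4167, 0.0342]
eef_rot: [0.383, 0.924, 0.0, -0.0]
ft_force: [1.0, -0.0, -1.0]
width: 0.0478
```

```bash
python3 s.py 3
```

```text
23.45 pos [ 0.4952 -0.4168  0.0343] yaw 45.00272919030638 w 0.0476 F [ 0.3257 -0.1041 -0.5574] F along jaw 0.15666325048375648 M [-0.0336  0.0154  0.0123] q [ 0.3169  0.5883  0.4168  1.6177 -0.2715  0.9935  1.6061]
```

Still free, about 3 mm left.

apply_moves:
  commands:
    - {"linear": [0, 0, -0.003], "rot": [0, 0, 0], "grip": 1}
    - {"linear": [0, 0, -0.006], "rot": [0, 0, 0], "grip": 1}
    - {"linear": [0, 0, -0.006], "rot": [0, 0, 0], "grip": 1}

```text
time: 23.75
ee_pos: [0.4951, -0.4168, 0.0324]
eef_rot: [0.383, 0.924, 0.0, -0.0]
ft_force: [0.5, 0.3, -1.0]
width: 0.0473
```

```bash
python3 s.py 3
```

```text
23.9 pos [ 0.4952 -0.4168  0.0325] yaw 45.00359512129297 w 0.0476 F [-0.1898 -0.0411 -0.708 ] F along jaw -0.16332378554883886 M [-0.0365  0.0071 -0.005 ] q [ 0.3175  0.5906  0.416   1.6185 -0.2725  0.9905  1.6068]
```

apply_moves:
  commands:
    - {"linear": [0, 0, -0.002], "rot": [0, 0, 0], "grip": 1}
    - {"linear": [0, 0, -0.004], "rot": [0, 0, 0], "grip": 1}
    - {"linear": [0, 0, -0.004], "rot": [0, 0, 0], "grip": 1}

```text
time: 24.2
ee_pos: [0.4953, -0.4169, 0.0316]
eef_rot: [0.383, 0.924, 0.0, 0.0]
ft_force: [-0.7, 0.3, 1.8]
width: 0.0472
```

```bash
python3 s.py 3
```

```text
24.35 pos [ 0.4953 -0.4169  0.0316] yaw 44.999809588475195 w 0.0474 F [-0.8902  0.6741  2.3811] F along jaw -0.15244868641132542 M [0.1587 0.2163 0.0136] q [ 0.3179  0.5918  0.4156  1.6189 -0.2732  0.9887  1.6072]
```

Touchdown (+2.4 N at the expected height). Release slowly and rise.

apply_moves:
  commands:
    - {"linear": [0, 0, 0], "rot": [0, 0, 0], "grip": -0.15}
    - {"linear": [0, 0, 0], "rot": [0, 0, 0], "grip": -0.25}
    - {"linear": [0, 0, 0], "rot": [0, 0, 0], "grip": -0.35}
    - {"linear": [0, 0, 0], "rot": [0, 0, 0], "grip": -0.45}
    - {"linear": [0, 0, 0], "rot": [0, 0, 0], "grip": -0.55}
    - {"linear": [0, 0, 0], "rot": [0, 0, 0], "grip": -0.65}
    - {"linear": [0, 0, 0], "rot": [0, 0, 0], "grip": -0.7}
    - {"linear": [0, 0, 0], "rot": [0, 0, 0], "grip": -0.7}
    - {"linear": [0, 0, 0], "rot": [0, 0, 0], "grip": -0.7}

```text
time: 25.25
ee_pos: [0.4952, -0.4168, 0.0312]
eef_rot: [0.383, 0.924, 0.0, -0.0]
ft_force: [0.3, 0.0, 0.0]
width: 0.074
```

```bash
python3 s.py 3
```

```text
25.4 pos [ 0.4952 -0.4168  0.0313] yaw 45.00397691473252 w 0.0737 F [-0.1671 -0.1618 -0.2657] F along jaw -0.23258136284240594 M [-0.0224  0.0039 -0.0021] q [ 0.3179  0.5921  0.4155  1.6191 -0.2732  0.9885  1.6072]
```

apply_moves:
  commands:
    - {"linear": [0, 0, 0.05], "rot": [0, 0, 0], "grip": -0.7}
    - {"linear": [0, 0, 0.12], "rot": [0, 0, 0], "grip": -0.7}
    - {"linear": [0, 0, 0.25], "rot": [0, 0, 0], "grip": -0.7}
    - {"linear": [0, 0, 0.4], "rot": [0, 0, 0], "grip": -0.7}
    - {"linear": [0, 0, 0.55], "rot": [0, 0, 0], "grip": -0.7}
    - {"linear": [0, 0, 0.7], "rot": [0, 0, 0], "grip": -0.7}
    - {"linear": [0, 0, 0.7], "rot": [0, 0, 0], "grip": -0.7}
    - {"linear": [0, 0, 0.7], "rot": [0, 0, 0], "grip": -0.7}

```text
time: 26.2
ee_pos: [0.4955, -0.4173, 0.2434]
eef_rot: [0.383, 0.924, -0.0, 0.002]
ft_force: [-0.7, -0.2, -0.3]
width: 0.0742
```

```bash
python3 s.py 1
python3 - <<'E'
from h import *
s=r.camera("side");w=r.camera("wrist");t=r.camera("top")
for k in("bystander_bottle","bystander_beaker","bystander_tape"): print(k,[(q["location"],round(q["p"],2)) for q in r.spot_point(k,s)[:1]],[(q["location"],round(q["p"],2)) for q in r.spot_point(k,t)[:1]])
for p in(s,w):
    print([(q["location"],round(q["p"],2),onz(p,q["location"],.003).round(4)) for q in r.spot_point("cap",p)[:3]])
A=cv2.resize(s["frame"][90:290,200:400],(400,400));B=cv2.resize(w["frame"],(400,250))
cv2.imwrite("pics/f1.png",np.hstack([A,np.vstack([B,np.zeros((150,400,3),np.uint8)])])[:,:,::-1])
E
```

```text
26.25 pos [ 0.4952 -0.417   0.2425] yaw 45.000893387795045 w 0.0741 F [-0.291  -0.0316 -0.4439] F along jaw -0.22825314983134426 M [-0.0352  0.0004  0.0218] q [ 0.2748  0.4002  0.4807  1.4171 -0.1855  1.3675  1.5455]
bystander_bottle [([226.8, 213.9], 0.55)] [([377.3, 158.0], 0.84)]
bystander_beaker [([262.9, 233.8], 0.69)] [([338.4, 167.3], 0.86)]
bystander_tape [([340.9, 193.2], 0.67)] [([332.3, 242.5], 0.83)]
[([273.5, 169.1], 0.92, array([ 0.5088, -0.413 ,  0.003 ])), ([425.0, 283.6], 0.76, array([0.5557, 0.015 , 0.003 ])), ([451.6, 242.2], 0.67, array([0.4376, 0.0087, 0.003 ]))]
[([319.3, 172.0], 0.64, array([ 0.4948, -0.4161,  0.003 ]))]
```

View pics/f1.png

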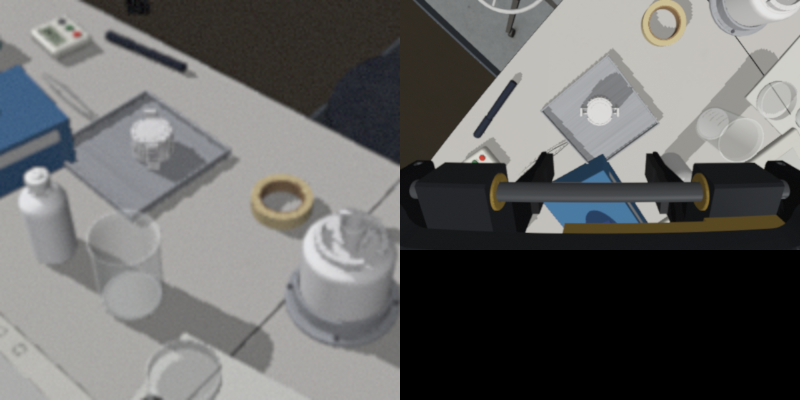

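The cap stands upright and flat in the tray near its middle, clear of the walls (side (152,138), wrist (599,111)). The bystanders are where they were and the gripper is clear. Handing in.

```bash
python3 -c "
from bench import r
print(r.close_job())"
```

```text
the job is handed in; nothing more can be done
None
```

The cap is off the jar and standing top upward and flat in the tray, and I have handed the job in. No verdict is reported.

- **Opening:** I squeezed both tabs fully in at 12–15 N (47.6 mm opening). I then turned the cap counter-clockwise about 0.97 rad, until the stop showed as about 0.12 N m. After backing off about 1.5° I lifted it straight off. A side force of up to about 6 N along the tabs showed at the stop and at the start of the lift. It went after a shift of under 1 mm.
- **Placing:** The cap touched down in the tray with about 2.4 N, and I opened the fingers slowly so it was not dropped. The clock was at about 26 s of the 70 s.
- **Last checks:** The cap is at about (0.495, −0.417), roughly 12 mm from the tray's centre along each side. The gripper is more than 200 mm above it. The networks put the bystanders within about 4 px of their first positions, most of them within 2 px.
- **Disagreement:** The network's reading in the side picture put the cap about 14 mm further along x, at (0.509, −0.413). The wrist picture agreed with the release pose. Either position is well inside the limit.

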